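# Turn the filter case lid-up

## Task

One of the two clear acrylic cubes on the rubber mat is a filter case with a hinged flap lid; it has been left lying on its side. Tip that case a quarter turn over its edge so that it stands flat on its base with the flap lid on top, still wholly on the mat; roll it over low down, do not carry it up into the air. Leave the plain cube and the stack of filter shells where they are.

Things in the scene. Friction and masses are not known exactly. Their poses are not given: they have to be found in the camera images.
- case_center (a point): centre of the filter case: clear 56 mm acrylic cube, 80-150 g, rigid (lid latched). Its own +x points out through the flap lid, -x through the foam-lined base, +z up at the start, when the lid faces away from the robot (world +x within 50 deg). On the lid: steel hinge barrel 22 mm to +y, black catch 22 mm to -y (both 7 mm proud), leaf between them 4 mm proud. At the mat's left or right place
- plain_center (a point): centre of the bystander, a plain clear acrylic cube of 56 mm, with no hinge, catch or foam, 100 g, sitting on the mat; leave it alone
- stack_center (a point): centre (half-way up) of a stack of three round black filter shells screwed into one piece, 67 mm across, 36 mm high, standing on the mat between the two cubes and farther from the robot; leave it alone
- mat: fixed grey rubber mat, 340 mm along its x, 500 mm along its y, 4 mm thick, grippy (a cube pushed near its top edge tips and does not slide); origin at the centre of its underside, z up
Mind the look-alikes: they are no part of the job. What is shaped like the part that bears case_center but blue or purple is not meant.

How it is judged:
By the outcome, as a careful person would: the job done as asked, in the order asked, and still so for the second after the job is handed in, with the robot touching nothing.
It also fails if it takes over 38 s, if anything falls off the work surface, if the arm or the gripper's body presses on something with over 40 N, if the wrist force passes 120 N, or if a joint passes its speed limit or range.

## Robot

A 6-joint arm with a two-finger parallel gripper is mounted at the origin on the work surface. World frame = base frame: x ahead of the robot, y to its left, z up, the work surface at z = 0. Lengths are in m, angles in rad, forces in N, time in s.
With the tool pointing down it reaches from about 0.35 to 0.975 m from the base axis. Payload 7.1 kg.
Tool frame: the origin (TCP) lies midway between the tips of the shut fingers; the grasp point (between the pads) lies 19 mm behind it; z points along the fingers, y is the line along which they close (so a half turn about z gives the same grasp; the last joint's range is limited). The gripper opens to 88 mm and grips with 3 to 60 N. Pads are 20 mm wide; open, the fingers measure 115 mm over their backs; the gripper's body (75 mm by 178 mm) begins 61 mm behind the grasp point.
Start: joints at [-1.287, 0.423, 1.63, -0, 1.089, -0.019], TCP at [0.186, -0.597, 0.223] pointing down, gripper open.
Joint ranges: [-3, 3], [-0.9, 2.11], [0.09, 2.58], [-1.31, 4.45], [0.11, 2.69], [-2.54, 2.54]. Speed limits (rad/s): [2.39, 2.39, 3.01, 3.14, 3.14, 3.14].

## Interface

Orientations are given as a unit quaternion [w, x, y, z].
In Python, from station import move_pose, movel, movej, command_gripper, wait, inverse_kinematics, read_camera, camera_info, MotionError, job_done, get_time, get_joint_pos, get_qvel, get_effort, get_tcp_pos, get_ee_rot, get_ft_force, get_ft_torque, get_grip_width, get_finger_force gives the robot as it stands. Calls block until the motion is done:
- move_pose(position, orientation): joint-space move of the TCP to a pose.
- movel(position, frame=None, v=0.15, until_force=None): straight line of the TCP; frame=None keeps the orientation; v is the mean speed in m/s. With until_force (N) it stops when the force on the tool has changed by that much, and returns True; else False.
- movej(angles): joint-space move.
- command_gripper(opening): opening from 0.0 (shut) to 1.0 (fully open); the grip force is fixed at half the most; returns when the fingers have stopped.
- wait(seconds).
- inverse_kinematics(position, orientation): joint angles nearest the present ones, or None.
- read_camera(name): name is "side" or "top"; returns the picture (480x640x3 uint8, red, green, blue); there is no depth.
- camera_info(name): a dict with "intrinsics" (3x3 intrinsics, pixels), "dist" ([k1, k2, p1, p2, k3] as OpenCV has them; the pictures are not rectified), "T" (4x4, takes a point from camera to world coordinates). Camera axes: x right, y up, looking along -z (the intrinsics and any distortion apply to the point x, -y, -z); pixel columns grow to the right and rows downward; lengths in m; the calibration is good to about 2 mm. A picture is of the moment at which its call begins. camera_info takes no time and is no camera call.
A pose or a line that the arm cannot do raises MotionError and nothing moves.
- job_done(): hands the job in; it is judged then, once.
Readings, each from a call of its own:
- get_time(): time.
- get_joint_pos(): joint angles.
- get_qvel(): joint speeds.
- get_effort(): joint torques, N m.
- get_tcp_pos(): TCP position.
- get_ee_rot(): TCP orientation.
- get_ft_force(): force on the tool from outside, world axes, zero at the start.
- get_ft_torque(): the same for the moment, N m.
- get_grip_width(): opening from 0.0 (shut) to 1.0 (fully open).
- get_finger_force(): force on a finger pad.
Only numpy, scipy, OpenCV 4.12 (cv2) and the standard library are available. Lean on these libraries where they do the work, as an engineer would, in place of code of your own. Each camera call takes 0.05 s, during which the arm holds its last target. There are 200 camera calls.

## Working session

There is one attempt and no reset: what is moved stays moved. The work goes in short steps, each a Python script; the robot and the scene stay as the last script left them, time stands still between calls to the robot, and variables do not carry over. Pictures are saved under pics/ and viewed, at most 10 in all, crops included, and the job is handed in when it is done.

```bash
mkdir -p pics; ls
python3 - <<'E'
from station import *
import cv2
for n in("top","side"):
    cv2.imwrite(f"pics/{n}0.png",read_camera(n)[:,:,::-1]); i=camera_info(n); print(n,i)
E
```

```text
pics
top {'intrinsics': array([[471.97350022,   0.        , 328.72839325],
       [  0.        , 471.97350022, 237.54564094],
       [  0.        ,   0.        ,   1.        ]]), 'dist': array([-0.11696098,  0.        ,  0.        ,  0.        ,  0.        ]), 'T': array([[-0.16776152,  0.96599005, -0.19677219,  0.47229248],
       [-0.98582077, -0.16364111,  0.03713482, -0.05191335],
       [ 0.00367184,  0.2002119 ,  0.97974574,  0.82540534],
       [ 0.        ,  0.        ,  0.        ,  1.        ]])}
side {'intrinsics': array([[567.9112796 ,   0.        , 323.23694481],
       [  0.        , 567.9112796 , 232.89129232],
       [  0.        ,   0.        ,   1.        ]]), 'dist': array([-0.07670743,  0.        ,  0.        ,  0.        ,  0.        ]), 'T': array([[ 0.95591805,  0.13949786, -0.25838157,  0.40777857],
       [-0.29355447,  0.4744368 , -0.82990089, -0.80339077],
       [ 0.00681633,  0.86916631,  0.49447292,  0.51183742],
       [ 0.        ,  0.        ,  0.        ,  1.        ]])}
```

View pics/top0.png

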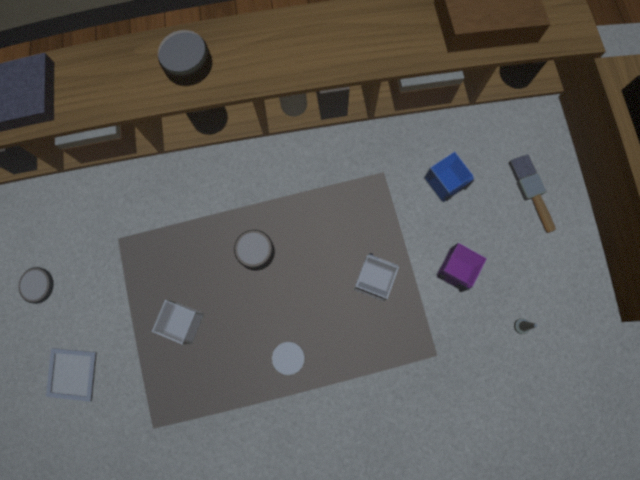

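View pics/side0.png

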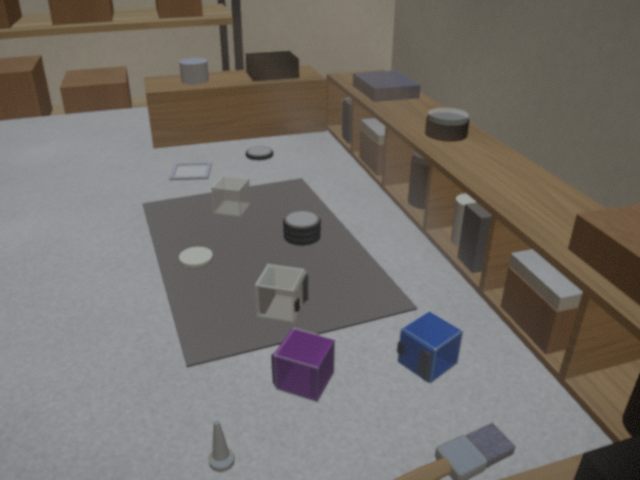

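The top view shows the mat with clear cubes at (377,277) and (178,322), the stack at (254,249), a white disc at (288,358), and purple and blue cubes off the mat at (463,266) and (451,175). In the side view the clear cubes are at (282,292) and (231,196). The nearer one appears to have dark fittings at (297,303). I'll check with a close crop.

Run:
```python
import cv2,numpy as np
t=cv2.imread("pics/top0.png");s=cv2.imread("pics/side0.png")
f=lambda im,x,y,w=60,h=50:cv2.convertScaleAbs(cv2.resize(im[y:y+h,x:x+w],(w*390//w,h*390//w) ,interpolation=cv2.INTER_CUBIC) if w==60 else im,alpha=1.2)
a=np.vstack([np.hstack([f(t,347,252,60,45),f(s,252,255,60,45)]),np.hstack([f(t,148,297,60,45),f(s,205,170,60,45)])])
print(a.shape);cv2.imwrite("pics/crop.png",a)
```

```text
(584, 780, 3)
```

View pics/crop.png

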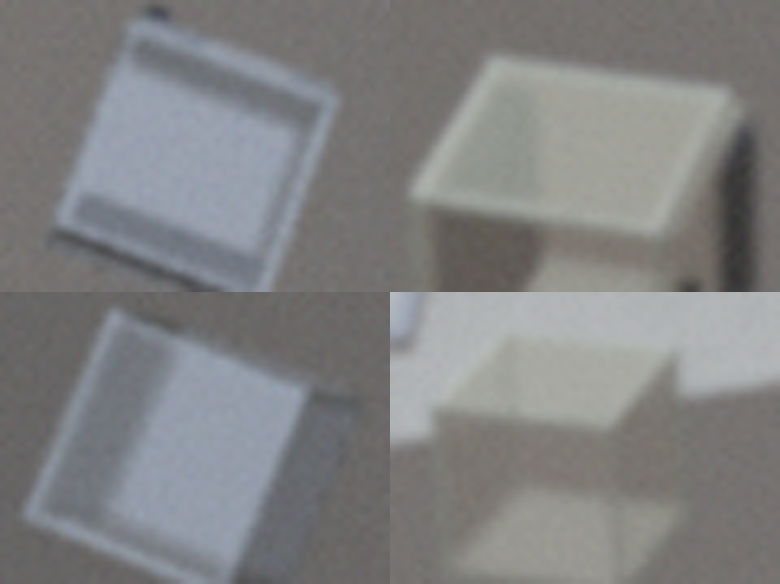

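The right-hand cube, top (377,277) and side (282,292), has dark fittings on its far, +x face: a hinge barrel at top (371,254) and a catch at side (297,303). That makes it the case. The left cube is plain, and the purple and blue cubes are excluded by colour. Next I'll compute the poses.

```bash
cat > h.py <<'E'
import cv2,numpy as np
from station import *
from scipy.spatial.transform import Rotation as R
def pz(cam,px,z):
    i=camera_info(cam); p=cv2.undistortPoints(np.array(px,float).reshape(-1,1,2),i["intrinsics"],i["dist"])[:,0]
    d=np.c_[p[:,0],-p[:,1],-np.ones(len(p))]@i["T"][:3,:3].T; o=i["T"][:3,3]
    return (o+d*((z-o[2])/d[:,2])[:,None])
def quat(yaw,phi,s):   # phi: tilt of tool z from down towards case +x; s: sign of tool y
    cx=np.array([np.cos(yaw),np.sin(yaw),0]);cy=np.array([-np.sin(yaw),np.cos(yaw),0])
    z=np.sin(phi)*cx-np.cos(phi)*np.array([0,0,1]);y=s*cy
    return R.from_matrix(np.c_[np.cross(y,z),y,z]).as_quat(scalar_first=True),z
E
python3 - <<'E'
from h import *
np.set_printoptions(precision=4,suppress=True)
T=pz("top",[(367,255.8),(399,266.6),(388.5,297),(356.2,287.1)],.06)
S=pz("side",[(267.4,264.2),(305.1,269.2),(292.8,290.7),(255.8,285)],.06)
P=pz("top",[(165.5,300),(195,312),(184,342),(152,331.5)],.06)
for n,q in(("T",T),("S",S),("P",P)): print(n,q[:,:2].tolist(),q.mean(0),np.linalg.norm(np.roll(q,-1,0)-q,axis=1),[np.degrees(np.arctan2(*(np.roll(q,-1,0)-q)[k,1::-1])).round(1) for k in range(4)])
print("mat",pz("top",[(120,238),(384,174),(436,354),(154,427)],.004))
print("stack",pz("top",[(254,249)],.04),"disc",pz("top",[(288,358)],.004))
c=(T.mean(0)[:2]+S.mean(0)[:2])/2
for yaw in np.radians([-25,-30,-20]):
  for ph in np.radians([-45,0,45]):
    for s in(1,-1):
      q,z=quat(yaw,ph,s); print(np.degrees(yaw),np.degrees(ph),s,inverse_kinematics([*(c+0*c),.05]+.019*z,q))
E
```

```text
T [[0.5853040221985194, -0.1378309213854136], [0.5588015602083997, -0.18642648184870467], [0.5129032350195262, -0.15992137538970186], [0.5376166181832315, -0.11112249880517408]] [ 0.5487 -0.1488  0.06  ] [0.0554 0.053  0.0547 0.0547] [np.float64(-118.6), np.float64(150.0), np.float64(63.1), np.float64(-29.3)]
S [[0.538066729627954, -0.1107018058548086], [0.5875334960989391, -0.1391723007099921], [0.5571639892505318, -0.18588747410638728], [0.5113570142570136, -0.1582724159910016]] [ 0.5485 -0.1485  0.06  ] [0.0571 0.0557 0.0535 0.0546] [np.float64(-29.9), np.float64(-123.0), np.float64(148.9), np.float64(60.7)]
P [[0.567809748844179, 0.1998650710986543], [0.5407473595963971, 0.15357289420012643], [0.4958419113112429, 0.17737306782904846], [0.5205143300809819, 0.22792002779676163]] [0.5312 0.1897 0.06  ] [0.0536 0.0508 0.0562 0.055 ] [np.float64(-120.3), np.float64(152.1), np.float64(64.0), np.float64(-30.7)]
mat [[ 0.6998  0.2909  0.004 ]
 [ 0.7376 -0.203   0.004 ]
 [ 0.4056 -0.2302  0.004 ]
 [ 0.363   0.2647  0.004 ]]
stack [[0.6317 0.0465 0.04  ]] disc [[0.4426 0.0204 0.004 ]]
-25.
[... 522 characters left out ...]
6   1.7008]
-29.999999999999996 0.0 1 [-0.2856  0.6238  1.8502 -0.      0.6675 -1.3328]
-29.999999999999996 0.0 -1 [-0.2856  0.6238  1.8502 -0.      0.6675  1.8088]
-29.999999999999996 45.0 1 [-0.1551  0.6909  2.2628  3.6001  0.6131  1.4536]
-29.999999999999996 45.0 -1 [-0.1551  0.6909  2.2628  3.6001  0.6131 -1.688 ]
-20.0 -45.0 1 [-0.3024  0.9609  1.3345  0.033   1.631  -1.5358]
-20.0 -45.0 -1 [-0.3024  0.9609  1.3345  0.033   1.631   1.6058]
-20.0 0.0 1 [-0.2856  0.6238  1.8502 -0.      0.6675 -1.5073]
-20.0 0.0 -1 [-0.2856  0.6238  1.8502 -0.      0.6675  1.6343]
-20.0 45.0 1 [-0.2497  0.6904  2.2821  3.2631  0.6173  1.542 ]
-20.0 45.0 -1 [-0.2497  0.6904  2.2821  3.2631  0.6173 -1.5996]
```

```bash
cat >> h.py <<'E'
YAW=np.radians(-29.5);C0=np.array([.5486,-.1486,.032])
CX=np.array([np.cos(YAW),np.sin(YAW),0]);EZ=np.array([0,0,1.])
def pose(phi0,th,s=1,lift=.0):   # th: roll angle of case 0..pi/2
    piv=C0-.028*CX-.028*EZ; a=np.pi/4+th
    g=piv+.0396*(np.cos(a)*CX+np.sin(a)*EZ)+lift*EZ
    q,z=quat(YAW,phi0+th,s); return g+.019*z,q
E
python3 - <<'E'
from h import *
np.set_printoptions(precision=3,suppress=True)
for p0 in(-80,-75,-70,-60):
  for th in(0,30,60,70,80,90): print(p0,p0+th,inverse_kinematics(*pose(np.radians(p0),np.radians(th))))
E
```

```text
-80 -80 [-0.362  1.295  1.014  0.189  2.219 -1.429]
-80 -50 [-0.346  0.993  1.341  0.13   1.673 -1.448]
-80 -20 [-0.308  0.722  1.714  0.081  1.049 -1.416]
-80 -10 [-0.288  0.654  1.839  0.054  0.82  -1.384]
-80 0 [-0.263  0.604  1.961 -0.     0.577 -1.319]
-80 10 [-0.233  0.58   2.077 -0.154  0.32  -1.147]
-75 -75 [-0.361  1.251  1.052  0.176  2.137 -1.436]
-75 -45 [-0.342  0.948  1.393  0.122  1.579 -1.447]
-75 -15 [-0.299  0.688  1.769  0.068  0.942 -1.403]
-75 -5 [-0.277  0.626  1.894  0.032  0.707 -1.358]
-75 5 [-0.25   0.586  2.014 -0.052  0.458 -1.261]
-75 15 [-0.218  0.576  2.127 -0.387  0.202 -0.904]
-70 -70 [-0.36   1.207  1.094  0.164  2.052 -1.441]
-70 -40 [-0.338  0.904  1.445  0.114  1.483 -1.445]
-70 -10 [-0.29   0.656  1.824  0.052  0.832 -1.385]
-70 0 [-0.266  0.603  1.948 -0.     0.591 -1.322]
-70 10 [-0.237  0.574  2.066 -0.145  0.336 -1.159]
-70 20 [-0.201  0.58   2.175 -1.108  0.118 -0.17 ]
-60 -60 [-0.356  1.117  1.187  0.144  1.876 -1.447]
-60 -30 [-0.327  0.82   1.554  0.097  1.285 -1.435]
-60 0 [-0.269  0.604  1.934 -0.     0.604 -1.325]
-60 10 [-0.24   0.571  2.054 -0.137  0.351 -1.171]
-60 20 [-0.205  0.572  2.165 -0.978  0.126 -0.304]
-60 30 [-0.163  0.616  2.263  3.788  0.29   1.252]
```

```bash
cat >> h.py <<'E'
def pose2(th,lift=0.,up=0.,phi0=np.radians(-73),off=.010,s=1):
    piv=C0-.028*CX-.028*EZ
    u=np.cos(th)*CX+np.sin(th)*EZ; w=-np.sin(th)*CX+np.cos(th)*EZ   # case x, case z
    q,z=quat(YAW,phi0+th,s); return piv+.028*u+(.028+off)*w+(lift+up)*EZ+.019*z,q
E
python3 - <<'E'
from h import *
np.set_printoptions(precision=3,suppress=True)
print("shelf foot",pz("top",[(400,117),(470,105)],0),"top edge",pz("top",[(430,75)],.12))
for th in(0,45,80,90): print(th,inverse_kinematics(*pose2(np.radians(th))))
for up in(.1,.15):print(inverse_kinematics(*pose2(0,up=up)))
move_pose(*pose2(0,up=.13)); print(get_time(),get_tcp_pos(),get_joint_pos())
for n in("top","side"): cv2.imwrite(f"pics/{n}1.png",read_camera(n)[:,:,::-1])
cv2.imwrite("pics/both1.png",np.hstack([cv2.resize(cv2.imread(f"pics/{n}1.png"),(400,300)) for n in("top","side")]))
E
```

```text
shelf foot [[ 0.847 -0.256  0.   ]
 [ 0.851 -0.397  0.   ]] top edge [[ 0.86  -0.293  0.12 ]]
0 [-0.361  1.219  1.076  0.172  2.11  -1.436]
45 [-0.32   0.774  1.619  0.097  1.231 -1.431]
80 [-0.24   0.57   2.055 -0.085  0.4   -1.219]
90 [-0.204  0.571  2.167 -0.64   0.15  -0.638]
[-0.361  1.08   1.128  0.182  2.197 -1.418]
[-0.361  1.016  1.139  0.19   2.249 -1.406]
2.1833 [ 0.533 -0.141  0.167] [-0.362  1.04   1.136  0.186  2.227 -1.41 ]
```

View pics/both1.png

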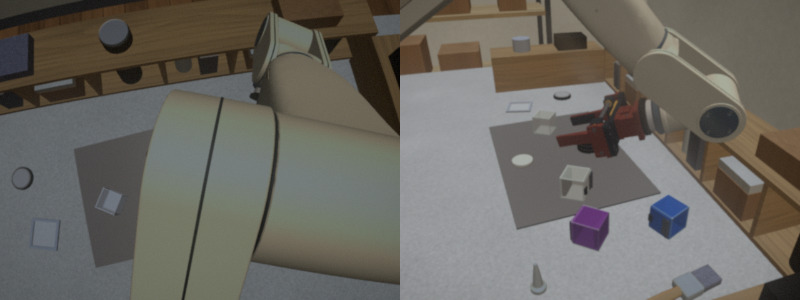

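The side view shows the fingers hovering above the mat at about (580,140), with the wrist close to the shelf at (715,120). I'll start with less tilt, at -55°, and let the last degrees turn about the pinch axis by pressing down.

Run:
```python
from h import *
np.set_printoptions(precision=3,suppress=True)
P=np.radians(-55)
move_pose(*pose2(0,up=.11,phi0=P)); 
p,q=pose2(0,up=.06,phi0=P); movel(p,q,v=.15)
p,q=pose2(0,phi0=P); print("hit",movel(p,q,v=.06,until_force=8)); print(get_time(),get_tcp_pos(),p,get_ft_force())
cv2.imwrite("pics/s2.png",cv2.resize(read_camera("side")[200:360,180:400,::-1],(792,576),interpolation=cv2.INTER_CUBIC))
```

```text
hit False
4.3083 [ 0.535 -0.141  0.031] [ 0.535 -0.141  0.031] [ 0.139  0.512 -0.194]
```

View pics/s2.png

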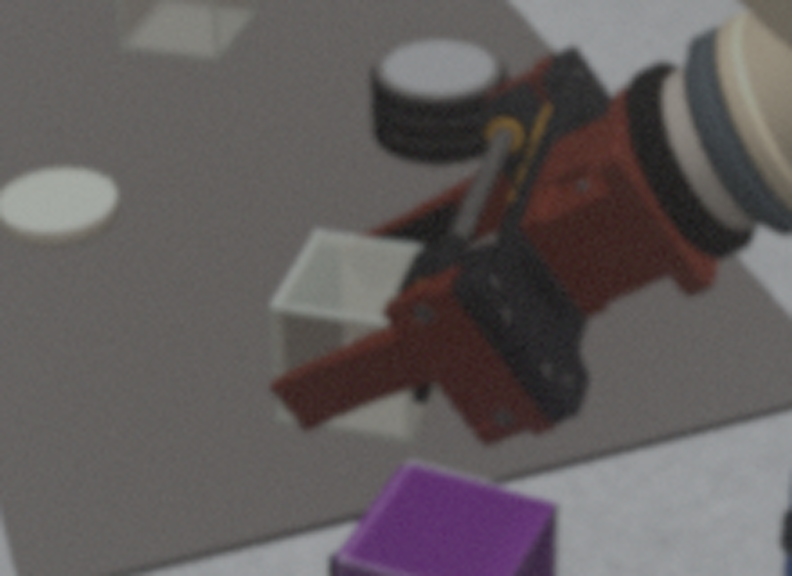

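The fingers straddle the case, with the near finger at (330,380), the cube at (350,335) and the catch still visible at (422,390). The stack at (440,95) is clear. Next I grip and roll.

Run:
```python
from h import *
np.set_printoptions(precision=2,suppress=True)
P=np.radians(-55)
command_gripper(0.0); print(get_time(),get_grip_width()*88,get_ft_force())
for d in range(6,73,6):
    j=inverse_kinematics(*pose2(np.radians(d),phi0=P,lift=.001)); 
    if j is None: print("noik",d);break
    movej(j); f=get_ft_force(); print(d,get_time(),j[3:],f,get_grip_width()*88)
    if np.linalg.norm(f)>50: break
cv2.imwrite("pics/s3.png",cv2.resize(read_camera("side")[200:360,180:400,::-1],(792,576),interpolation=cv2.INTER_CUBIC))
```

```text
4.9583 56.080377459396 [0.64 0.59 0.92]
6 5.2083 [ 0.13  1.68 -1.45] [-0.   -0.04 -1.92] 55.98561157086155
12 5.4583 [ 0.12  1.56 -1.45] [ 0.6   0.62 -1.71] 55.72433031962223
18 5.7083 [ 0.11  1.44 -1.44] [-0.16  0.49 -1.75] 55.84722313792217
24 5.9583 [ 0.1   1.32 -1.44] [ 0.66  0.86 -1.56] 55.85117928254371
30 6.2083 [ 0.09  1.19 -1.43] [ 0.11  0.24 -1.72] 55.70516912976985
36 6.4667 [ 0.08  1.06 -1.41] [ 0.2  -0.18 -1.61] 56.45227272751049
42 6.725 [ 0.06  0.92 -1.4 ] [-0.2   0.13 -1.22] 55.753867762931264
48 6.9833 [ 0.04  0.78 -1.37] [ 0.4  -0.22 -1.56] 56.00953140751723
54 7.25 [ 0.01  0.64 -1.33] [-0.05 -0.06 -1.17] 55.94356957943601
60 7.5167 [-0.05  0.49 -1.27] [ 0.65 -0.34 -1.33] 56.39941535597459
66 7.7917 [-0.16  0.33 -1.14] [-0.14 -0.26 -1.52] 56.054951864338356
72 8.225 [-0.5   0.18 -0.79] [ 0.23 -0.17 -1.56] 56.16570688569119
```

View pics/s3.png

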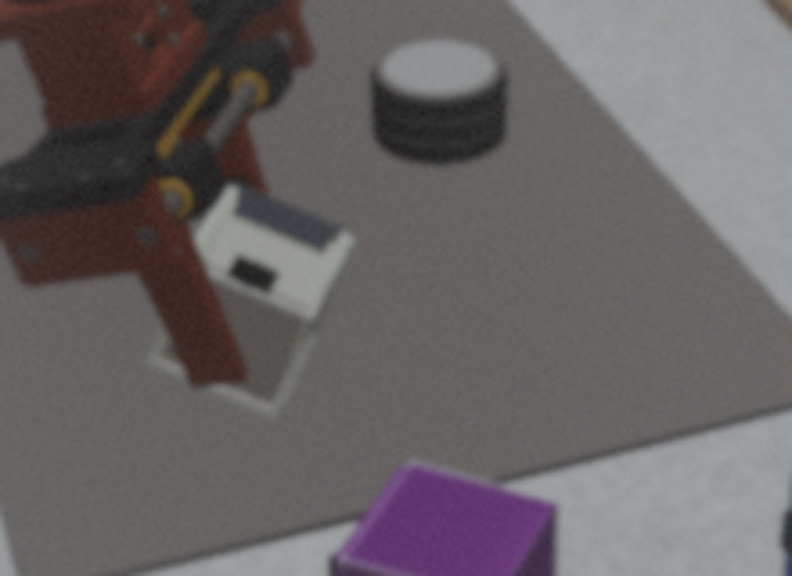

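The lid, with its catch (252,272) and hinge (290,220), now faces mostly up. The case is rolled 72° and still gripped. I'll finish the arc with the tool orientation fixed, then press it down flat.

Run:
```python
from h import *
np.set_printoptions(precision=3,suppress=True)
P=np.radians(-55)
q=get_ee_rot();t0=get_tcp_pos();r=R.from_quat(q,scalar_first=True).as_matrix()[:,2]
print(movel(t0-[0,0,.004],v=.02,until_force=4),t0-get_tcp_pos(),get_ft_force())
base=get_tcp_pos()-pose2(np.radians(72),phi0=P)[0]
g=lambda d:(lambda p,d:p-.019*quat(YAW,P+np.radians(d),1)[1])(pose2(np.radians(d),phi0=P)[0],d)
s=get_tcp_pos()
for d in range(75,91,3):
    movel(s+g(d)-g(72),v=.03); f=get_ft_force(); print(d,f,get_tcp_pos())
    if np.linalg.norm(f)>60:break
print(movel(get_tcp_pos()-[0,0,.004],v=.02,until_force=12),get_ft_force(),get_tcp_pos(),get_time())
cv2.imwrite("pics/s4.png",cv2.resize(read_camera("side")[200:360,180:400,::-1],(792,576),interpolation=cv2.INTER_CUBIC))
```

```text
True [-0.001  0.     0.003] [-1.327  0.89   6.574]
75 [-3.786 -1.828 13.113] [ 0.508 -0.125  0.023]
78 [-3.739 -1.954 15.925] [ 0.506 -0.125  0.021]
81 [-2.979 -2.448 16.944] [ 0.505 -0.124  0.02 ]
84 [-3.872 -2.458 16.307] [ 0.504 -0.123  0.018]
87 [-3.361 -2.555 15.709] [ 0.502 -0.122  0.016]
90 [-4.168 -1.975 16.07 ] [ 0.501 -0.121  0.014]
True [-0.576  0.55   3.711] [ 0.501 -0.122  0.012] 10.225
```

View pics/s4.png

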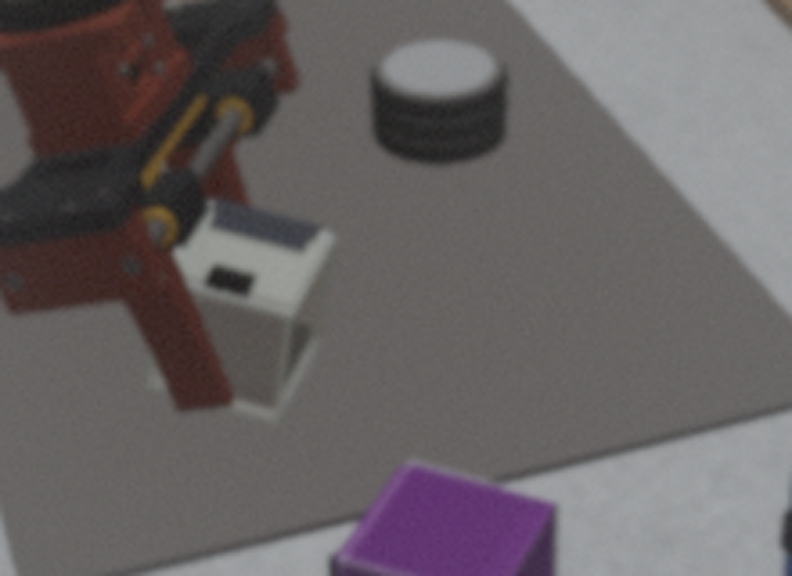

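The case now looks nearly upright, with its lid at (260,250) facing up and its base flat on the mat at (275,410). I'll release, retreat and check.

Run:
```python
from h import *
np.set_printoptions(precision=3,suppress=True)
command_gripper(1.0); p=get_tcp_pos(); print(get_ft_force(),p)
movel(p+[0,0,.14],v=.12)
movej([-1.287,.423,1.63,0,1.089,-.019]); print(get_time())
s=cv2.resize(read_camera("side")[220:330,190:340,::-1],(409,300),interpolation=cv2.INTER_CUBIC)
t=read_camera("top")[:,:,::-1];cv2.imwrite("pics/t5.png",t)
full=cv2.resize(t,(391,293));t=cv2.resize(t[250:360,310:460],(391,300),interpolation=cv2.INTER_CUBIC)
a=np.vstack([np.hstack([s,t]),np.hstack([cv2.resize(read_camera("side")[:,:,::-1],(409,293)),full])]);cv2.imwrite("pics/f5.png",a)
```

```text
[ 0.715 -0.34   0.2  ] [ 0.499 -0.121  0.012]
14.325
```

View pics/f5.png

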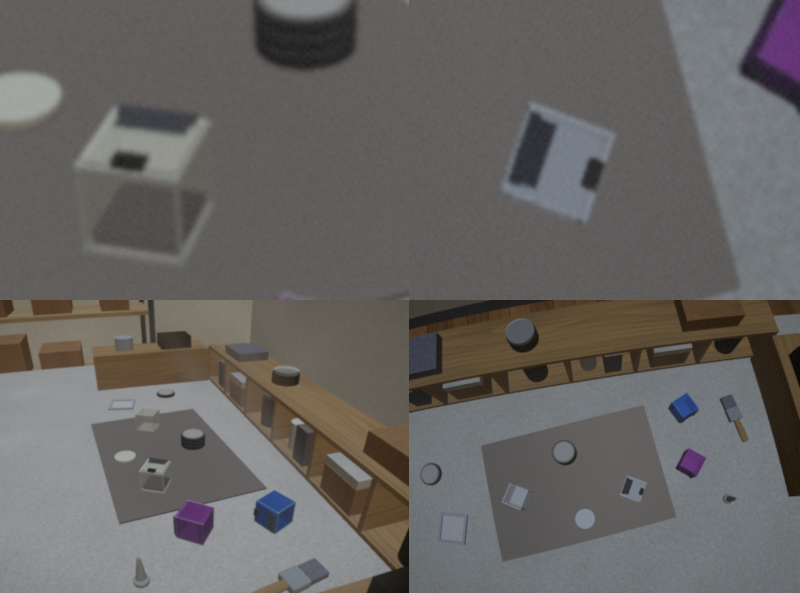

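The case stands flat on its base at side crop (145,185) and top crop (558,162). The lid is on top, and the case is wholly on the mat. The plain cube, stack and disc look unmoved.

```bash
python3 -c "
from station import *
print(job_done(),get_time())"
```

```text
the job is handed in; nothing more can be done
the job is handed in; nothing more can be done
```

The filter case was rolled a quarter turn over its edge and now stands flat on its base, lid up and wholly on the mat; the plain cube and stack were left where they were, and the job was handed in shortly after 14.3 s on the robot clock.

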